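Open the thermal cycler: back off the knurled pressure wheel, slide the lid back

TASK

The run on the small thermal cycler is over: with one fingertip on its knurled rim, roll the black pressure wheel on the lid two full turns anticlockwise (no more, no less) to lift the pressure pad out of the sample block, then push the lid straight back to its stop so that the tubes lie open. Only push with the fingers: grip or lift nothing, do not force the lid, do not touch the sample block or its tubes, and leave everything else on the bench where it is.

Things in the scene. Friction and masses are not known exactly. Their poses are not given: they have to be found in the camera images.
- cycler: Thermal cycler, white housing 340 mm deep (x), 190 wide (y), fixed on the bench. Origin on the bench under the centre of the sample block; x points to the back, z up. Housing top at z = 97 mm from x = -80 to +175; in front of it a control panel slopes down to x = -160. The grey lid (130 deep, 186 wide, flat top at z = 138) is centred over the origin when shut.
- wheel_top (a point): Centre of the top face of the black pressure wheel on the lid, 163.5 mm above the bench, on its axis; moves with the lid. The wheel is 92 mm across its knurl (36 upright ribs, 4.6 mm wide, carried over its top edge), too wide to grip; rim from z = 141.5 to 163.5 mm at all times, clear all round. Friction: 2 N at the rim. A steel spindle end in its middle stands 2 mm out and rises 3 mm a turn.
- wheel (a joint): Turn of the wheel (rad), growing anticlockwise from above. Within 0.2 of 0 at the start, its white line pointing at the short white line on the lid in front of it; two full turns is 12.57. It stays where it is left; a fingertip pressed on it may slip, so count on the wheel. The pad rises 3 mm a turn and sits 5.1 mm deep in the block's frame at 0, so the lid is locked until 1.7 turns.
- lid_front (a point): Centre of the lid's upright front face (towards the robot, -x of the cycler), 121.5 mm above the bench; the face is 33 mm tall (z = 105 to 138) and 186 mm wide, with low ribs in the middle. Moves with the lid.
- lid (a joint): How far the lid has slid back along the cycler's +x axis (m): 0 shut, 0.115 at its rear stop. Friction 10 N; it stays where it is left. While locked it has about 2 mm of play.
- sample_block: Aluminium sample block with rows of small capped tubes, 90 x 124 x 41 mm, loose in its well under the lid; its frame's top is 101 mm above the bench, the tubes lie lower. Origin under its centre. Not to be touched.
- timer: Bystander: white lab timer with three keys, 68 x 68 x 21 mm, origin under its centre.
- microtube_rack: Bystander: green microtube rack, 66 x 105 x 34 mm, origin under its centre.
- marker: Bystander: white marker pen with a green cap, 17 x 135 x 16 mm, lying along its y axis, origin under its centre.
- stock_bottle: Bystander: reagent bottle with a black cap, 55 mm across, 120 mm tall, origin under its centre.
- freezer_box: Bystander: teal freezer box, 104 x 101 x 42 mm, origin under its centre.
- petri_dish: Bystander: Petri dish, 89 mm across, 15 mm tall, origin under its centre.
- conical_tube: Bystander: conical tube with a blue cap, 17 x 114 x 17 mm, lying along its y axis, origin under its centre.
- clear_beaker: Bystander: clear beaker, 63 mm across, 85 mm tall, origin under its centre.

How it is judged (in metres and radians):
On the way, in this order (a step that is already met when the one before it is completed fails the run):
1. the wheel has been backed off two full turns (within 0.8 rad) while the lid is still shut or nearly so (less than 40 mm open) (value of joint wheel between 11.77 and 13.37 rad and value of joint lid below 0.04 m), for 0.2 s.
2. the lid is back at its stop (value of joint lid above 0.107 m), for 0.2 s.
At the end, for the whole second after the job is handed in: The lid stands within 8 mm of its rear stop and at rest, the wheel is two full turns from its mark (within 0.8 rad, an eighth of a turn), and the sample block lies in its well (within 4 mm) (value of joint lid above 0.107 m and velocity of joint lid between -0.01 and 0.01 m/s and value of joint wheel between 11.77 and 13.37 rad and horizontal distance between sample_block and cycler below 0.004 m and distance of sample_block from where it was at the start of the episode below 0.004 m); the robot touches nothing.
It fails at once if the sample block or its tubes touched (contact force between the arm and sample_block above 0.5 N).
It fails at once if the sample block or its tubes touched with the fingers (contact force between the fingers and sample_block above 0.5 N).
It fails at once if the wheel or lid forced: more than 60 N (contact force between any of the fingers, the arm and cycler above 60 N).
It fails at once if a bystander lifted or shoved more than 20 mm (distance of any of timer, microtube_rack, marker, stock_bottle, freezer_box, petri_dish, conical_tube, clear_beaker from where it was at the start of the episode above 0.02 m).
It also fails if it takes over 64 s, if anything falls off the work surface, if the arm or the gripper's body presses on something with over 40 N, if the wrist force passes 120 N, or if a joint passes its speed limit or range.

ROBOT

A 6-joint arm with a two-finger parallel gripper is mounted at the origin on a cart in front of the work surface, level with it; the furniture and walls round the work are solid. World frame = base frame: x ahead of the robot, y to its left, z up, the work surface at z = 0. Lengths are in mm, angles in rad, forces in N, time in s.
With the tool pointing down it reaches from about 275 to 825 mm from the base axis. Payload 5.2 kg.
Tool frame: the origin (TCP) lies at the very end of the fingers, on their centre line; the grasp point (between the pads) lies arm.grip_point_offset behind it (arm.grip_point_offset is the distance from the TCP to the grasp point, in mm); z points along the fingers, y is the line along which they close (so a half turn about z gives the same grasp; the last joint's range is limited). The gripper opens to 93 mm and grips with 3 to 60 N. Pads are 15 mm wide; open, the fingers measure 128 mm over their backs; the gripper's body (75 mm by 188 mm) begins 65 mm behind the grasp point.
Start: joints at [1.108, 0.259, 1.535, -0, 1.348, -0.203], TCP at [141.265, 531.553, 218.653] pointing down, gripper open.
Joint ranges: [-3.14, 3.14], [-0.91, 2.08], [0.19, 2.58], [-1.22, 4.36], [0.22, 2.71], [-3.12, 3.12]. Speed limits (rad/s): [2.57, 2.57, 3.14, 3.14, 3.14, 3.14].

INTERFACE

Orientations are given as a 3x3 rotation matrix whose columns are the frame's x, y, z axes.
In Python, from bench import arm gives the robot as it stands.
- The arm moves only by the tool drive_tool, never from a script. Its arguments are lists of equal length, an entry for each row: "slide": the shift along the tool's x, y, z in cm, a list of three; "angular": the turn, a rotation vector about the tool's x, y, z in degrees, a list of three; "claw": the finger opening in cm, from 0 to 9.3. A call has 1 to 5 rows; each row is the pose to reach, as a shift and turn from the pose commanded when the call began, along the tool's axes at that moment; what a row does not reach only later rows make up. A row lasts 1/12 s, in which the tool goes at most 41.7 mm and 7.16 degrees, less where a joint would pass 70% of its speed; a pose out of reach is approached as far as the arm can. A call with a gripper value outside its range is refused whole. The fingers move at their own pace and stop on an object; "force" is the grip in N (left out, the last holds). Time passes only in rows, so rows that repeat a pose let the fingers close. It gives the time, the measured TCP pose, the force, the opening and the grip force at its end, in the units of the state.
- arm.observe(): the state, without advancing time (a new reading comes with each control period).
- arm.snapshot(name): name is "scene" or "top" or "wrist"; returns the picture (400x640x3 uint8, red, green, blue); there is no depth.
- arm.calibration(name): a dict with "K" (3x3 intrinsics, pixels), "rvec" (rotation vector, rad) and "tvec" (3), from world to camera coordinates, as OpenCV has them; the wrist camera has in their place "T_tool_cam" (4x4, takes a point from camera to tool coordinates, whose origin is the TCP and whose axes are the flange's). Camera axes: x right, y down, z forward; pixel columns grow to the right and rows downward; lengths in mm; the calibration is good to about 2 mm. A picture is of the moment at which its call begins: read the wrist's pose just before it. calibration takes no time and is no camera call.
- arm.close_job(): hands the job in; it is judged then, once.
Trained networks look in the newest picture that a camera, given by its name, has taken for a name from the list of things; names that differ only in an ending like _2 or _b are one class to them, and where a whole thing is asked for, a point or a joint stands for the part that bears it (a point fixed in the world has none). Each returns a list of dicts, best first, with "confidence" (0 to 1); they miss things now and then, are a little off and sometimes report something else, mostly with a low value. They report only what shows in the picture. A call takes as long as a camera call.
- arm.cut_out(query, camera): "region" (400x640 bool, what is visible of it) and "extent" ([left, top, right, bottom] in pixels, round what is visible of it).
The state is a dict: "time_s": time; "joint_positions": joint angles; "joint_vel": joint speeds; "joint_efforts": joint torques, N m; "tcp_pos": TCP position; "orientation": TCP orientation; "force": force on the tool from outside, world axes, zero at the start; "torque": the same for the moment, N m; "width": finger opening in mm; "gripper_force": force on a finger pad.
Only numpy, scipy, OpenCV 4.12 (cv2) and the standard library are available. Lean on these libraries where they do the work, as an engineer would, in place of code of your own. Each camera call takes 0.05 s, during which the arm holds its last target. There are 200 camera calls.

## Working session

There is one attempt and no reset: what is moved stays moved. The work goes in short steps, Python scripts to look and compute and a tool call to move; the robot and the scene stay as the last step left them, time stands still between calls to the robot, and variables do not carry over. Pictures are saved under pics/ and viewed, at most 10 in all, crops included, and the job is handed in when it is done.

Besides the shell and the picture viewer there is one more tool, called after "Request:" as name(argument=value, ...) on one line, values as JSON. drive_tool: Moves the arm, as the interface text tells. Its arguments: {"type":"object","properties":{"slide":{"type":"array","items":{"type":"array","items":{"type":"number"}}},"angular":{"type":"array","items":{"type":"array","items":{"type":"number"}}},"claw":{"type":"array","items":{"type":"number"}},"force":{"type":"number"}},"required":["slide","angular","claw"]}

```bash
mkdir -p pics
cat > h.py <<'E'
import numpy as np,cv2
from bench import arm
def cam(n):
    c=arm.calibration(n);R=cv2.Rodrigues(np.array(c["rvec"],float))[0];return np.array(c["K"]),R,np.array(c["tvec"],float).ravel()
def ray(n,uv,z):
    K,R,t=cam(n);d=R.T@np.linalg.inv(K)@np.array([uv[0],uv[1],1.]);o=-R.T@t
    return o+d*(z-o[2])/d[2]
def proj(n,p):
    K,R,t=cam(n);q=K@(R@np.array(p,float)+t);return q[:2]/q[2]
def save(im,f):cv2.imwrite("pics/"+f,im[:,:,::-1])
E
python3 - <<'E'
from h import *
for n in("top","scene"):
    save(arm.snapshot(n),n+".png")
    for q in("wheel_top","cycler"):
        for r in arm.cut_out(q,n)[:2]:
            m=r["region"];ys,xs=np.nonzero(m);print(n,q,r["confidence"],r["extent"],xs.mean(),ys.mean(),ray(n,(xs.mean(),ys.mean()),163.5 if q!="cycler" else 97).round(1))
s=arm.observe();print(s["time_s"],s["tcp_pos"],s["orientation"],s["force"],arm.grip_point_offset)
E
```

```text
top wheel_top 0.9 [359.5, 177.4, 428.5, 232.1] 393.757712305026 203.64436741767764 [ 539.7 -219.2  163.5]
top cycler 0.93 [347.5, 144.6, 428.1, 261.9] 390.2677999163996 202.51051971575868 [ 551.8 -220.4   97. ]
scene wheel_top 0.78 [335.9, 210.5, 411.7, 280.8] 373.6667772983737 245.63690673747095 [ 522.1 -244.6  163.5]
scene wheel_top 0.25 [239.4, 191.2, 273.8, 210.3] 255.80152671755727 199.61832061068702 [382.   96.  163.5]
scene cycler 0.61 [312.5, 195.9, 431.1, 320.3] 372.878509509639 254.615991719498 [ 533.1 -238.1   97. ]
0.3 [141.17613434 531.37630492 218.35053394] [[-9.66449829e-01  2.56855287e-01 -2.99899158e-04]
 [ 2.56855427e-01  9.66449647e-01 -6.07329615e-04]
 [ 1.33841613e-04 -6.63984329e-04 -9.99999771e-01]] [0.47287854 1.30673747 0.40452165] 18.8
```

View pics/top.png

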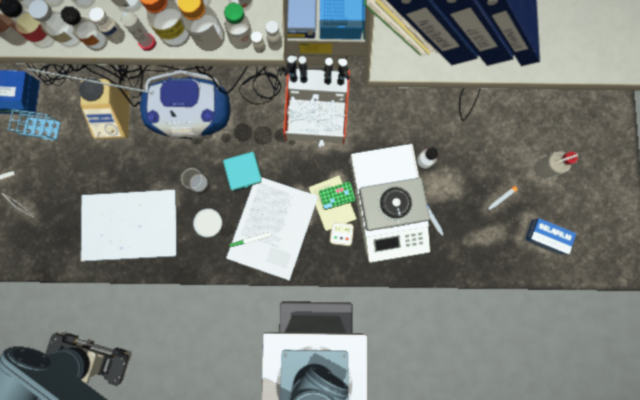

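View pics/scene.png

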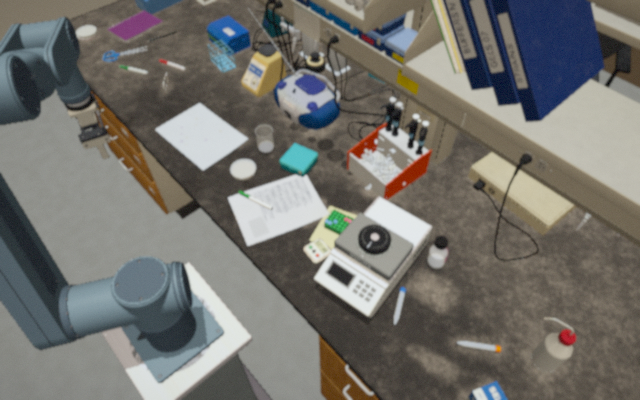

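The top view shows the cycler at about (390,203), with the wheel at (396,202) and yawed slightly left. The timer (341,235) and rack (338,195) stand on its left, the bottle (428,157) and conical tube (435,220) on its right. Next I fit the wheel and the yaw.

Run:
```python
from h import *
for n in("top","scene"):
    im=cv2.imread(f"pics/{n}.png");g=im.max(2)
    e={"top":(372,180,420,225),"scene":(350,218,398,262)}[n]
    m=np.zeros_like(g);m[e[1]:e[3],e[0]:e[2]]=(g[e[1]:e[3],e[0]:e[2]]<85)
    cs=cv2.findContours(m,cv2.RETR_EXTERNAL,cv2.CHAIN_APPROX_NONE)[0];c=max(cs,key=cv2.contourArea)
    el=cv2.fitEllipse(cv2.convexHull(c));print(n,el,ray(n,el[0],152.5).round(1),ray(n,el[0],158).round(1))
    K,R,t=cam(n);print("cam at",(-R.T@t).round(0),"fx",K[0,0])
    arm.snapshot(n)
    if n=="top":
        r=arm.cut_out("cycler",n)[0]["region"].astype(np.uint8)
        c=max(cv2.findContours(r,0,2)[0],key=cv2.contourArea);b=cv2.boxPoints(cv2.minAreaRect(c));print(b)
        print([ray(n,p,97)[:2].round(0) for p in b])
big=cv2.imread("pics/top.png")[135:275,330:450];cv2.imwrite("pics/topc.png",cv2.resize(big,None,fx=4,fy=4,interpolation=3))
```

```text
top ((395.36590576171875, 202.43231201171875), (29.46581268310547, 30.41986083984375), 112.34090423583984) [ 544.8 -225.8  152.5] [ 544.  -224.8  158. ]
cam at [ 377.   -5. 1399.] fx 438.8578290179127
[[348.13055 154.00394]
 [417.09973 142.3598 ]
 [435.3526  250.47296]
 [366.38342 262.1171 ]]
[array([699., -94.]), array([ 738., -303.]), array([ 411., -352.]), array([ 374., -149.])]
scene ((373.9270935058594, 239.3911590576172), (28.415918350219727, 32.116920471191406), 99.42406463623047) [ 542.9 -226.7  152.5] [ 540.  -228.9  158. ]
cam at [ -31. -663. 1240.] fx 469.58696582184876
```

View pics/topc.png

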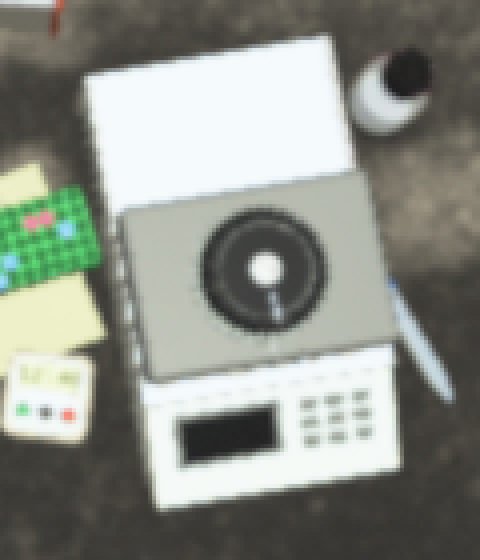

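Request:
drive_tool(slide=[[-2.6,-3.0,-0.2],[-5.3,-6.0,-0.4],[-7.9,-9.0,-0.8],[-10.5,-12.0,-1.2],[-13.2,-15.1,-1.2]], angular=[[0,0,-7],[0,0,-14],[0,0,-21],[0,0,-25],[0,0,-25]], claw=[9.3,9.3,9.3,9.3,9.3])

```text
time_s: 0.87
tcp_pos: [229.7, 352.2, 231.3]
orientation: [[-0.983, -0.182, 0.001], [-0.182, 0.983, 0.001], [-0.001, 0.001, -1.0]]
force: [0.6, 0.4, 0.6]
width: 92.9
gripper_force: 0.0
```

```bash
cat >> h.py <<'E'
C=np.array([543.5,-226.]);Y=np.radians(10);X=np.array([np.cos(Y),np.sin(Y)]);YY=np.array([-np.sin(Y),np.cos(Y)])
def goto(p):
    s=arm.observe();R=np.array(s["orientation"]);d=np.array(p,float)-s["tcp_pos"]
    print("t",s["time_s"],"tcp",np.round(s["tcp_pos"],1),"F",np.round(s["force"],1),"yaw",np.degrees(np.arctan2(R[1,1],R[0,1])).round(2),"shift cm",(R.T@d/10).round(2))
E
python3 - <<'E'
from h import *
T=C-42*X+55*YY;print(T);goto([*T,230])
print(arm.calibration("wrist"))
E
```

```text
[ 492.5874246  -179.12879705]
t 0.8667 tcp [229.7 352.2 231.3] F [0.6 0.4 0.6] yaw 100.46 shift cm [-16.21 -57.02   0.12]
{'K': array([[279.65910793,   0.        , 321.75668831],
       [  0.        , 279.65910793, 194.68102938],
       [  0.        ,   0.        ,   1.        ]]), 'T_tool_cam': array([[-3.24347644e-05, -9.56946616e-01, -2.90263972e-01,
         8.15233921e+01],
       [ 9.99999999e-01, -1.85461221e-05, -5.05991683e-05,
        -8.73792520e-02],
       [ 4.30374318e-05, -2.90263974e-01,  9.56946615e-01,
        -1.67427423e+02],
       [ 0.00000000e+00,  0.00000000e+00,  0.00000000e+00,
         1.00000000e+00]])}
```

Request:
drive_tool(slide=[[-1.1,-3.9,0],[-2.2,-7.8,0],[-3.3,-11.7,0],[-4.4,-15.6,0],[-5.5,-19.5,0]], angular=[[0,0,0],[0,0,0],[0,0,0],[0,0,0],[0,0,0]], claw=[9.3,9.3,9.3,9.3,9.3])

```text
time_s: 1.28
tcp_pos: [317.9, 169.4, 231.0]
orientation: [[-0.984, -0.176, 0.001], [-0.176, 0.984, 0.0], [-0.001, 0.0, -1.0]]
force: [0.9, -0.4, 0.8]
width: 92.7
gripper_force: 0.0
```

Request:
drive_tool(slide=[[-1.1,-3.9,0],[-2.2,-7.8,0],[-3.3,-11.7,0],[-4.4,-15.6,0],[-5.5,-19.5,0]], angular=[[0,0,0],[0,0,0],[0,0,0],[0,0,0],[0,0,0]], claw=[9.3,9.3,9.3,9.3,9.3])

```text
time_s: 1.7
tcp_pos: [406.4, -13.4, 231.0]
orientation: [[-0.985, -0.175, 0.001], [-0.175, 0.985, -0.0], [-0.001, -0.0, -1.0]]
force: [0.4, 1.0, 0.9]
width: 93.1
gripper_force: 0.0
```

Request:
drive_tool(slide=[[-1.0,-3.6,0],[-2.1,-7.2,0],[-3.1,-10.8,0],[-4.2,-14.4,0],[-5.2,-17.8,0]], angular=[[0,0,0],[0,0,0],[0,0,0],[0,0,0],[0,0,0]], claw=[9.3,9.3,9.3,9.3,9.3])

```text
time_s: 2.12
tcp_pos: [489.1, -179.6, 230.7]
orientation: [[-0.985, -0.175, 0.0], [-0.175, 0.985, -0.0], [-0.0, -0.0, -1.0]]
force: [0.0, -0.4, -0.3]
width: 93.2
gripper_force: 0.0
```

Run:
```python
from h import *
T=C-42*X+55*YY;goto([*T,180]);s=arm.observe();im=arm.snapshot("wrist");save(im,"w1.png")
c=arm.calibration("wrist");M=np.array(c["T_tool_cam"]);K=np.array(c["K"]);R=np.array(s["orientation"]);t=np.array(s["tcp_pos"])
def pw(p):
    q=M[:3,:3].T@(R.T@(np.array(p,float)-t)-M[:3,3]);q=K@q;return (q[:2]/q[2]).round(0)
print("C",pw([*C,163.5]),"rimfront",pw([*(C-46*X),163.5]),"right",pw([*(C-46*YY),163.5]))
print("finger tip at -y55",pw(t+R@[0,-55,0]),"+",pw(t+R@[0,55,0]), "drop finger to 163.5",pw(t+R@[0,-55,t[2]-163.5]))
```

```text
t 2.1167 tcp [ 489.1 -179.6  230.7] F [ 0.  -0.4 -0.3] yaw 100.07 shift cm [-0.35 -0.02  5.07]
C [263. 252.] rimfront [260. 205.] right [214. 252.]
finger tip at -y55 [238. 239.] + [406. 239.] drop finger to 163.5 [260. 206.]
```

View pics/w1.png

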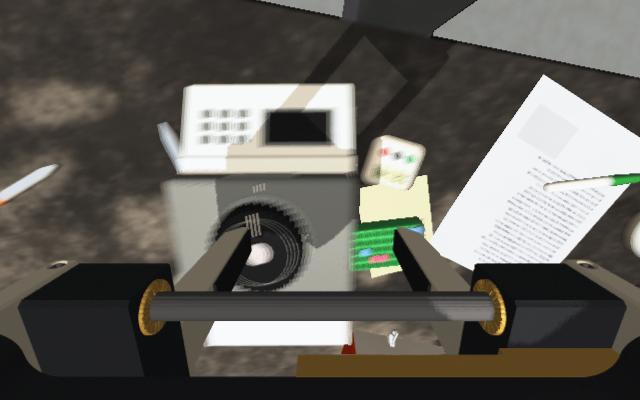

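The wrist view is motion-blurred. The wheel centre is near (258,252), and the working fingertip is at (241,232), roughly where I predicted. I'll go lower and look again once still.

Request:
drive_tool(slide=[[-0.2,0,1.2],[-0.35,0,2.4],[-0.35,0,3.6],[-0.35,0,4.8],[-0.35,0,4.8]], angular=[[0,0,0],[0,0,0],[0,0,0],[0,0,0],[0,0,0]], claw=[9.3,9.3,9.3,9.3,9.3])

```text
time_s: 2.58
tcp_pos: [490.5, -175.8, 180.3]
orientation: [[-0.984, -0.175, -0.004], [-0.175, 0.984, 0.002], [0.003, 0.003, -1.0]]
force: [-0.1, -0.2, 0.0]
width: 92.8
gripper_force: 0.0
```

```bash
cat >> h.py <<'E'
def wr(f,z=163.5,sz=46):
    arm.snapshot("wrist");s=arm.observe();im=arm.snapshot("wrist");c=arm.calibration("wrist");M=np.array(c["T_tool_cam"]);K=np.array(c["K"]);R=np.array(s["orientation"]);t=np.array(s["tcp_pos"])
    # rectified view of plane z: 480x480, 3px/mm, up=cycler x, left=cycler y
    pts=[];dst=[]
    for a,b in((80,80),(80,-80),(-80,80),(-80,-80)):
        p=np.array([*(C+a*X+b*YY),z]);q=K@(M[:3,:3].T@(R.T@(p-t)-M[:3,3]));pts.append(q[:2]/q[2]);dst.append([240-3*b,240-3*a])
    H=cv2.getPerspectiveTransform(np.float32(pts),np.float32(dst));o=cv2.warpPerspective(im,H,(480,480));save(im,"raw_"+f)
    cv2.circle(o,(240,240),138,(255,0,0),1);save(o,f)
E
python3 - <<'E'
from h import *
wr("w2.png");goto([*(C-42*X+53*YY),160])
E
```

```text
t 2.6833 tcp [ 491.7 -176.5  182.6] F [-0.4 -0.2  0.5] yaw 100.12 shift cm [-0.04 -0.48  2.26]
```

View pics/w2.png

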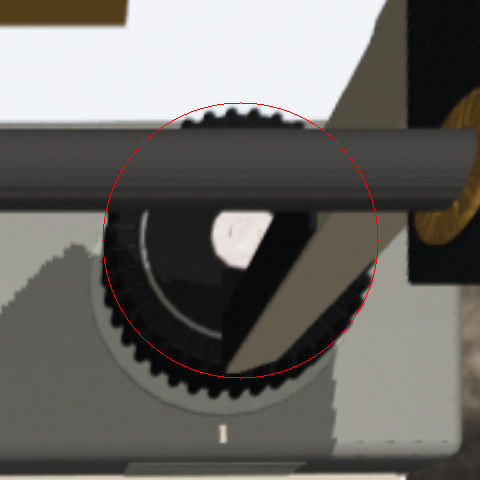

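The rectified view agrees to about 2 mm: spindle at (240,238), rim spanning columns 103–375, fingertip over the front rim. Now I descend to contact.

Request:
drive_tool(slide=[[0,-0.3,0.6],[0,-0.3,1.2],[0,-0.3,1.7],[0,-0.3,2.0],[0,-0.3,2.0]], angular=[[0,0,0],[0,0,0],[0,0,0],[0,0,0],[0,0,0]], claw=[9.3,9.3,9.3,9.3,9.3])

```text
time_s: 3.1
tcp_pos: [492.4, -180.2, 163.6]
orientation: [[-0.984, -0.176, 0.001], [-0.176, 0.984, -0.002], [-0.0, -0.002, -1.0]]
force: [-2.4, -0.0, 5.5]
width: 93.1
gripper_force: 2.7
```

Request:
drive_tool(slide=[[-0.13,-1.04,0.1],[-0.52,-2.02,0.1],[-1.14,-2.87,0.1],[-1.95,-3.55,0.1],[-2.9,-3.99,0.1]], angular=[[0,0,0],[0,0,0],[0,0,0],[0,0,0],[0,0,0]], claw=[9.3,9.3,9.3,9.3,9.3])

```text
time_s: 3.52
tcp_pos: [528.4, -215.2, 163.5]
orientation: [[-0.985, -0.175, 0.001], [-0.175, 0.985, -0.002], [-0.001, -0.003, -1.0]]
force: [-3.5, -0.4, 9.6]
width: 93.2
gripper_force: 5.1
```

```bash
cat >> h.py <<'E'
def st():
    s=arm.observe();p=np.array(s["tcp_pos"])[:2]-53.5*YY-C;a,b=p@X,p@YY
    print("t",s["time_s"],"r",np.hypot(a,b).round(1),"turned from front",np.degrees(np.arctan2(b,a)-np.pi).round(1)%360,"z",np.round(s["tcp_pos"][2],1),"F",np.round(s["force"],1))
E
python3 - <<'E'
from h import *
wr("w3.png");st()
E
```

```text
t 3.6167 r 42.5 turned from front 74.69999999999999 z 163.5 F [ 2.  -1.9  6.5]
```

View pics/w3.png

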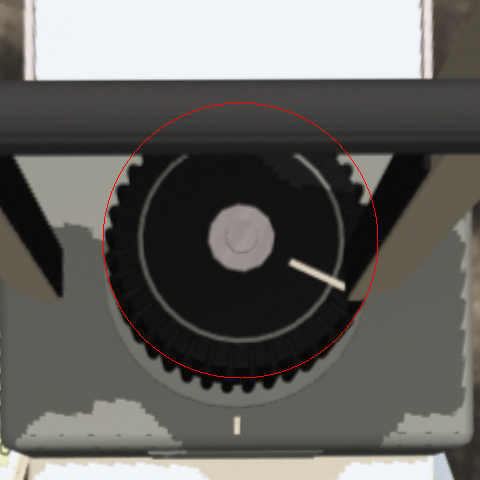

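The wheel follows: its white line now points at (345,287), about 66° round, while the fingertip is at 74°. The centre is right, so I keep rolling.

Request:
drive_tool(slide=[[-1.03,-0.2,0],[-2.09,-0.13,0],[-3.09,0.19,0],[-3.98,0.76,0],[-4.7,1.53,0]], angular=[[0,0,0],[0,0,0],[0,0,0],[0,0,0],[0,0,0]], claw=[9.3,9.3,9.3,9.3,9.3])

```text
time_s: 4.03
tcp_pos: [572.8, -192.4, 163.4]
orientation: [[-0.985, -0.175, 0.003], [-0.175, 0.985, -0.004], [-0.002, -0.004, -1.0]]
force: [-1.9, -2.2, 8.1]
width: 92.9
gripper_force: 4.0
```

Request:
drive_tool(slide=[[-0.51,0.92,0],[-0.77,1.94,0],[-0.77,3.0,0],[-0.51,4.02,0],[0,4.94,0]], angular=[[0,0,0],[0,0,0],[0,0,0],[0,0,0],[0,0,0]], claw=[9.3,9.3,9.3,9.3,9.3])

```text
time_s: 4.45
tcp_pos: [564.5, -143.3, 163.3]
orientation: [[-0.984, -0.176, 0.004], [-0.176, 0.984, -0.004], [-0.003, -0.005, -1.0]]
force: [0.5, -4.1, 5.4]
width: 93.4
gripper_force: 2.9
```

Request:
drive_tool(slide=[[0.72,0.77,0],[1.61,1.33,0],[2.61,1.66,0],[3.66,1.72,0],[4.7,1.53,0]], angular=[[0,0,0],[0,0,0],[0,0,0],[0,0,0],[0,0,0]], claw=[9.3,9.3,9.3,9.3,9.3])

```text
time_s: 4.87
tcp_pos: [513.1, -134.6, 161.5]
orientation: [[-0.984, -0.176, -0.0], [-0.176, 0.984, 0.001], [0.0, 0.001, -1.0]]
force: [1.1, 3.1, 2.3]
width: 93.1
gripper_force: 1.9
```

```bash
cat >> h.py <<'E'
def ang(f):
    wr(f);g=cv2.imread("pics/"+f).min(2).astype(float)
    a=np.radians(np.arange(0,360,1));r=np.arange(62,95)
    v=np.array([np.percentile(g[np.round(240+r*np.cos(t)).astype(int),np.round(240+r*np.sin(t)).astype(int)],25) for t in a])
    k=np.argsort(-v)[:4];print("line deg from front",k,v[k].round(0),"median",np.median(v))
E
python3 - <<'E'
from h import *
ang("w4.png");st()
E
```

```text
line deg from front [289 280 281 288] [79. 79. 79. 78.] median 27.0
t 4.9667 r 44.0 turned from front 290.2 z 161.5 F [-2.7  2.5  2.1]
```

View pics/w4.png

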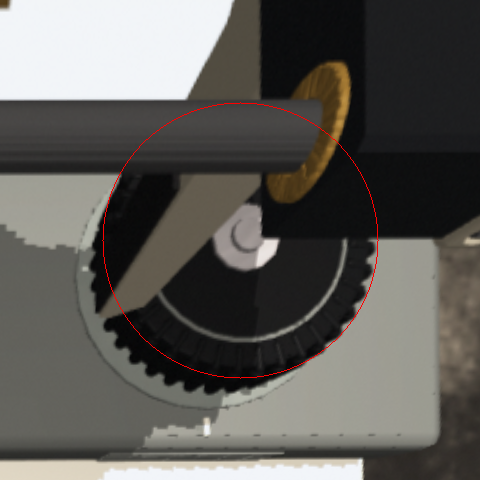

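The finger has slipped outward: its tip is at about (120,310), and z has dropped to 161.5. I lift, move 4 mm inward, and go on with a 38 mm radius.

Request:
drive_tool(slide=[[0,0,-0.4],[-0.12,-0.38,-0.4],[-0.12,-0.38,0],[0.74,-0.79,0],[1.48,-1.39,0]], angular=[[0,0,0],[0,0,0],[0,0,0],[0,0,0],[0,0,0]], claw=[9.3,9.3,9.3,9.3,9.3])

```text
time_s: 5.38
tcp_pos: [504.5, -151.8, 163.4]
orientation: [[-0.984, -0.177, 0.006], [-0.177, 0.984, -0.002], [-0.005, -0.003, -1.0]]
force: [1.6, 3.2, 9.5]
width: 92.8
gripper_force: 4.7
```

Request:
drive_tool(slide=[[0.56,-0.77,0],[0.91,-1.66,0],[1.03,-2.6,0],[0.91,-3.55,0],[0.56,-4.43,0]], angular=[[0,0,0],[0,0,0],[0,0,0],[0,0,0],[0,0,0]], claw=[9.3,9.3,9.3,9.3,9.3])

```text
time_s: 5.8
tcp_pos: [505.2, -197.0, 163.4]
orientation: [[-0.984, -0.176, 0.003], [-0.176, 0.984, -0.002], [-0.002, -0.002, -1.0]]
force: [-1.8, 2.8, 11.7]
width: 92.7
gripper_force: 5.9
```

Run:
```python
from h import *
ang("w5.png");st()
```

```text
line deg from front [280 279 281 278] [180. 172. 158. 127.] median 17.0
t 5.9 r 37.6 turned from front 32.19999999999999 z 163.4 F [ 0.  -2.2  8.8]
```

View pics/w5.png

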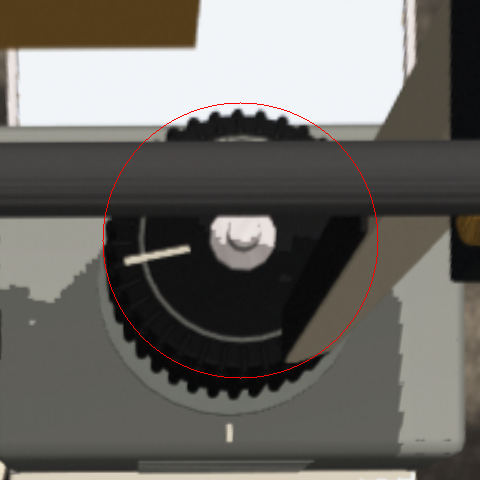

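The white line points at (125,262), which is 280° turned in total. Slip accounts for the rest. The tip sits well at r = 38 mm, so next comes a full circle.

Request:
drive_tool(slide=[[-0.56,-0.77,0],[-1.29,-1.38,0],[-2.16,-1.78,0],[-3.09,-1.96,0],[-4.04,-1.9,0]], angular=[[0,0,0],[0,0,0],[0,0,0],[0,0,0],[0,0,0]], claw=[9.3,9.3,9.3,9.3,9.3])

```text
time_s: 6.32
tcp_pos: [548.5, -209.8, 163.4]
orientation: [[-0.985, -0.175, 0.002], [-0.175, 0.985, -0.004], [-0.002, -0.004, -1.0]]
force: [-3.8, -1.4, 11.9]
width: 93.3
gripper_force: 5.5
```

Run:
```python
from h import *
ang("w6.png");st()
```

```text
line deg from front [332 331 333 330] [186. 184. 165. 143.] median 18.0
t 6.4167 r 39.3 turned from front 103.80000000000001 z 163.4 F [ 2.  -0.   8.5]
```

Request:
drive_tool(slide=[[-0.91,0.3,0],[-1.71,0.81,0],[-2.36,1.5,0],[-2.82,2.33,0],[-3.06,3.26,0]], angular=[[0,0,0],[0,0,0],[0,0,0],[0,0,0],[0,0,0]], claw=[9.3,9.3,9.3,9.3,9.3])

```text
time_s: 6.83
tcp_pos: [573.8, -172.4, 163.3]
orientation: [[-0.985, -0.175, 0.004], [-0.175, 0.985, -0.005], [-0.003, -0.005, -1.0]]
force: [-1.6, -3.8, 9.3]
width: 92.7
gripper_force: 4.4
```

Run:
```python
from h import *
ang("w7.png");st()
```

```text
line deg from front [27 26 28 25] [237. 225. 219. 177.] median 21.0
t 6.9333 r 39.5 turned from front 174.1 z 163.4 F [-0.2  0.7  9.6]
```

Request:
drive_tool(slide=[[0,0.95,0],[0.24,1.88,0],[0.7,2.71,0],[1.35,3.4,0],[2.15,3.91,0]], angular=[[0,0,0],[0,0,0],[0,0,0],[0,0,0],[0,0,0]], claw=[9.3,9.3,9.3,9.3,9.3])

```text
time_s: 7.35
tcp_pos: [546.3, -136.9, 163.4]
orientation: [[-0.984, -0.176, 0.006], [-0.176, 0.984, -0.004], [-0.005, -0.005, -1.0]]
force: [1.8, -3.0, 6.1]
width: 92.7
gripper_force: 3.3
```

Run:
```python
from h import *
ang("w8.png");st()
```

```text
line deg from front [80 81 79 82] [240. 236. 221. 195.] median 21.0
t 7.45 r 38.5 turned from front 244.1 z 163.4 F [-2.  -0.3  8.4]
```

The wheel is at 440° and gains about 53° per call.

Request:
drive_tool(slide=[[0.91,0.3,0],[1.86,0.36,0],[2.79,0.18,0],[3.65,-0.23,0],[4.39,-0.84,0]], angular=[[0,0,0],[0,0,0],[0,0,0],[0,0,0],[0,0,0]], claw=[9.3,9.3,9.3,9.3,9.3])

```text
time_s: 7.87
tcp_pos: [503.8, -151.5, 163.4]
orientation: [[-0.984, -0.177, 0.005], [-0.177, 0.984, -0.001], [-0.005, -0.002, -1.0]]
force: [1.7, 3.1, 9.2]
width: 93.1
gripper_force: 4.8
```

Request:
drive_tool(slide=[[0.56,-0.77,0],[0.91,-1.66,0],[1.03,-2.6,0],[0.91,-3.55,0],[0.56,-4.43,0]], angular=[[0,0,0],[0,0,0],[0,0,0],[0,0,0],[0,0,0]], claw=[9.3,9.3,9.3,9.3,9.3])

```text
time_s: 8.28
tcp_pos: [505.2, -197.0, 163.5]
orientation: [[-0.984, -0.176, 0.003], [-0.176, 0.984, -0.002], [-0.002, -0.002, -1.0]]
force: [-1.8, 4.1, 11.6]
width: 92.9
gripper_force: 5.9
```

Run:
```python
from h import *
ang("w9.png");st()
```

```text
line deg from front [195 196 172 171] [67. 67. 67. 67.] median 17.0
t 8.3833 r 37.6 turned from front 32.19999999999999 z 163.4 F [-0.5 -2.1  9.5]
```

Request:
drive_tool(slide=[[-0.56,-0.77,0],[-1.29,-1.38,0],[-2.16,-1.78,0],[-3.09,-1.96,0],[-4.04,-1.9,0]], angular=[[0,0,0],[0,0,0],[0,0,0],[0,0,0],[0,0,0]], claw=[9.3,9.3,9.3,9.3,9.3])

```text
time_s: 8.8
tcp_pos: [548.5, -209.8, 163.4]
orientation: [[-0.985, -0.175, 0.002], [-0.175, 0.985, -0.004], [-0.001, -0.004, -1.0]]
force: [-4.1, -1.0, 11.2]
width: 93.2
gripper_force: 5.5
```

Run:
```python
from h import *
ang("w10.png");st()
```

```text
line deg from front [233 234 232 235] [183. 171. 169. 126.] median 18.0
t 8.9 r 39.3 turned from front 103.80000000000001 z 163.4 F [ 0.8 -0.6  9.5]
```

Request:
drive_tool(slide=[[-0.91,0.3,0],[-1.71,0.81,0],[-2.36,1.5,0],[-2.82,2.33,0],[-3.06,3.26,0]], angular=[[0,0,0],[0,0,0],[0,0,0],[0,0,0],[0,0,0]], claw=[9.3,9.3,9.3,9.3,9.3])

```text
time_s: 9.32
tcp_pos: [573.8, -172.4, 163.3]
orientation: [[-0.985, -0.175, 0.004], [-0.175, 0.985, -0.005], [-0.003, -0.006, -1.0]]
force: [-1.4, -4.3, 9.3]
width: 93.0
gripper_force: 4.4
```

Request:
drive_tool(slide=[[0,0.95,0],[0.24,1.88,0],[0.7,2.71,0],[1.35,3.4,0],[2.15,3.91,0]], angular=[[0,0,0],[0,0,0],[0,0,0],[0,0,0],[0,0,0]], claw=[9.3,9.3,9.3,9.3,9.3])

```text
time_s: 9.73
tcp_pos: [546.3, -136.9, 163.3]
orientation: [[-0.984, -0.176, 0.006], [-0.176, 0.984, -0.004], [-0.005, -0.005, -1.0]]
force: [1.3, -3.0, 7.0]
width: 92.9
gripper_force: 3.4
```

Run:
```python
from h import *
ang("w11.png");st()
```

```text
line deg from front [345 346 347 344] [189. 187. 176. 166.] median 21.0
t 9.8333 r 38.5 turned from front 244.2 z 163.3 F [-2.5 -0.4  9. ]
```

The wheel is at 705°. One small nudge more, then lift clear.

Request:
drive_tool(slide=[[0.91,0.3,0],[1.2,0.33,0],[1.2,0.33,-1],[1.2,0.33,-3],[1.2,0.33,-6]], angular=[[0,0,0],[0,0,0],[0,0,0],[0,0,0],[0,0,0]], claw=[9.3,9.3,9.3,9.3,9.3])

```text
time_s: 10.25
tcp_pos: [529.8, -133.6, 219.8]
orientation: [[-0.984, -0.175, -0.006], [-0.175, 0.984, 0.003], [0.005, 0.004, -1.0]]
force: [0.3, -0.5, -0.2]
width: 92.9
gripper_force: 0.0
```

Run:
```python
from h import *
ang("w12.png");goto([*(C-110*X),230])
```

```text
line deg from front [358 359 357   0] [168. 167. 151. 135.] median 22.0
t 10.35 tcp [ 533.9 -135.4  226.3] F [ 0.4 -0.4 -0.2] yaw 100.12 shift cm [11.65 -9.06 -0.4 ]
```

View pics/w12.png

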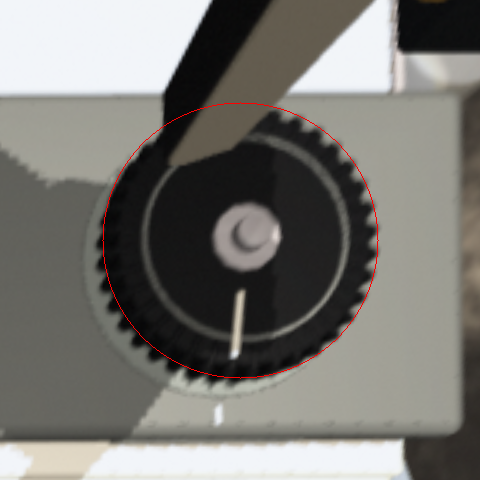

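The white line at (238,325) points at the lid mark again (718° in total), the spindle is raised and the lid has not moved. Now I go in front of the lid with the fingers closed.

Request:
drive_tool(slide=[[2.9,-2.3,0],[5.8,-4.5,0],[8.8,-6.8,0],[11.6,-9.1,0],[11.6,-9.1,0]], angular=[[0,0,0],[0,0,0],[0,0,0],[0,0,0],[0,0,0]], claw=[6,3,0,0,0])

```text
time_s: 10.77
tcp_pos: [429.8, -248.5, 221.2]
orientation: [[-0.985, -0.171, -0.002], [-0.171, 0.985, -0.002], [0.003, -0.001, -1.0]]
force: [0.2, -0.2, 1.5]
width: 64.4
gripper_force: 0.0
```

Request:
drive_tool(slide=[[0,0,2.5],[0,0,5],[0,0,7.5],[0,0,10.4],[0,0,10.4]], angular=[[0,0,0],[0,0,0],[0,0,0],[0,0,0],[0,0,0]], claw=[0,0,0,0,0])

```text
time_s: 11.18
tcp_pos: [430.4, -241.4, 112.5]
orientation: [[-0.984, -0.175, -0.007], [-0.175, 0.984, 0.007], [0.006, 0.008, -1.0]]
force: [-0.6, 0.4, -0.0]
width: 30.8
gripper_force: 0.0
```

Run:
```python
from h import *
goto([*(C+42*X),121])
```

```text
t 11.1833 tcp [ 430.4 -241.4  112.5] F [-0.6  0.4 -0. ] yaw 100.1 shift cm [-15.6   -0.47  -0.94]
```

Request:
drive_tool(slide=[[0,0,0],[0,0,0],[0,0,0],[0,0,0],[0,0,0]], angular=[[0,0,0],[0,0,0],[0,0,0],[0,0,0],[0,0,0]], claw=[0,0,0,0,0])

```text
time_s: 11.6
tcp_pos: [433.7, -244.8, 119.0]
orientation: [[-0.984, -0.176, 0.002], [-0.176, 0.984, -0.002], [-0.002, -0.002, -1.0]]
force: [0.7, 0.2, -0.2]
width: 1.2
gripper_force: 0.0
```

Run:
```python
from h import *
goto([*(C+42*X),121])
```

```text
t 11.6 tcp [ 433.7 -244.8  119. ] F [ 0.7  0.2 -0.2] yaw 100.12 shift cm [-15.34  -0.09  -0.18]
```

Request:
drive_tool(slide=[[-1.2,0,-0.2],[-2.4,0,-0.3],[-3.2,0,-0.3],[-3.7,0,-0.3],[-4.2,0,-0.3]], angular=[[0,0,0],[0,0,0],[0,0,0],[0,0,0],[0,0,0]], claw=[0,0,0,0,0])

```text
time_s: 12.02
tcp_pos: [473.3, -237.2, 120.9]
orientation: [[-0.984, -0.177, -0.004], [-0.177, 0.984, -0.001], [0.004, -0.0, -1.0]]
force: [-10.9, -4.2, 7.5]
width: 0.5
gripper_force: 5.4
```

Request:
drive_tool(slide=[[-0.5,0,0],[-1,0,0],[-1.6,0,0],[-2.2,0,0],[-2.8,0,0]], angular=[[0,0,0],[0,0,0],[0,0,0],[0,0,0],[0,0,0]], claw=[0,0,0,0,0])

```text
time_s: 12.43
tcp_pos: [499.8, -232.3, 120.8]
orientation: [[-0.984, -0.177, -0.006], [-0.177, 0.984, -0.001], [0.006, 0.0, -1.0]]
force: [-10.5, -3.8, 7.9]
width: 0.4
gripper_force: 5.5
```

Run:
```python
from h import *
goto([*(C+42*X),121])
```

```text
t 12.4333 tcp [ 499.8 -232.3  120.8] F [-10.5  -3.8   7.9] yaw 100.17 shift cm [-8.61 -0.16 -0.07]
```

The lid slides at about 11 N.

Request:
drive_tool(slide=[[-0.8,0,0],[-1.6,0,0],[-2.4,0,0],[-3.2,0,0],[-4.0,0,0]], angular=[[0,0,0],[0,0,0],[0,0,0],[0,0,0],[0,0,0]], claw=[0,0,0,0,0])

```text
time_s: 12.85
tcp_pos: [539.1, -225.2, 120.8]
orientation: [[-0.984, -0.176, -0.006], [-0.176, 0.984, -0.001], [0.006, 0.0, -1.0]]
force: [-10.8, -2.5, 8.5]
width: 0.4
gripper_force: 5.6
```

Request:
drive_tool(slide=[[-0.7,0,0],[-1.4,0,0],[-2.1,0,0],[-2.7,0,0],[-3.2,0,0]], angular=[[0,0,0],[0,0,0],[0,0,0],[0,0,0],[0,0,0]], claw=[0,0,0,0,0])

```text
time_s: 13.27
tcp_pos: [570.7, -219.4, 120.8]
orientation: [[-0.984, -0.176, -0.006], [-0.176, 0.984, -0.0], [0.006, 0.001, -1.0]]
force: [-10.4, -2.6, 8.0]
width: 0.2
gripper_force: 5.4
```

Request:
drive_tool(slide=[[-0.3,0,0],[-0.6,0,0],[-0.8,0,0],[-1.0,0,0],[-1.1,0,0]], angular=[[0,0,0],[0,0,0],[0,0,0],[0,0,0],[0,0,0]], claw=[0,0,0,0,0])

```text
time_s: 13.68
tcp_pos: [581.5, -217.4, 120.7]
orientation: [[-0.984, -0.176, -0.006], [-0.176, 0.984, -0.0], [0.006, 0.001, -1.0]]
force: [-10.3, -1.3, 7.2]
width: 0.6
gripper_force: 5.1
```

Run:
```python
from h import *
goto([*(C+42*X),121])
```

```text
t 13.6833 tcp [ 581.5 -217.4  120.7] F [-10.3  -1.3   7.2] yaw 100.16 shift cm [-0.31 -0.19 -0.03]
```

Creep until the stop shows in the force.

Request:
drive_tool(slide=[[-0.1,0,0],[-0.2,0,0],[-0.3,0,0],[-0.4,0,0],[-0.4,0,0]], angular=[[0,0,0],[0,0,0],[0,0,0],[0,0,0],[0,0,0]], claw=[0,0,0,0,0])

```text
time_s: 14.1
tcp_pos: [583.1, -217.1, 120.8]
orientation: [[-0.984, -0.176, -0.01], [-0.176, 0.984, -0.001], [0.01, 0.001, -1.0]]
force: [-16.5, -2.2, 11.7]
width: 1.0
gripper_force: 8.5
```

Request:
drive_tool(slide=[[-0.1,0,0],[-0.2,0,0],[-0.2,0,0]], angular=[[0,0,0],[0,0,0],[0,0,0]], claw=[0,0,0])

```text
time_s: 14.35
tcp_pos: [583.2, -217.1, 120.8]
orientation: [[-0.984, -0.176, -0.014], [-0.176, 0.984, -0.001], [0.014, 0.002, -1.0]]
force: [-23.0, -4.3, 13.8]
width: 0.3
gripper_force: 11.7
```

Request:
drive_tool(slide=[[1,0,0],[3,0,0],[5,0,-1],[5,0,-5],[5,0,-9]], angular=[[0,0,0],[0,0,0],[0,0,0],[0,0,0],[0,0,0]], claw=[0,0,0,0,0])

```text
time_s: 14.77
tcp_pos: [537.7, -223.7, 208.8]
orientation: [[-0.985, -0.175, -0.006], [-0.175, 0.985, 0.004], [0.005, 0.005, -1.0]]
force: [1.2, -0.6, 0.5]
width: 0.3
gripper_force: 0.0
```

Request:
drive_tool(slide=[[3,0,-3],[6,0,-6],[9,0,-6],[11,0,-6],[11,0,-6]], angular=[[0,0,0],[0,0,0],[0,0,0],[0,0,0],[0,0,0]], claw=[0,0,0,0,0])

```text
time_s: 15.18
tcp_pos: [429.7, -244.7, 271.7]
orientation: [[-0.985, -0.174, -0.0], [-0.174, 0.985, -0.001], [0.0, -0.001, -1.0]]
force: [-0.0, -0.1, 0.6]
width: 0.3
gripper_force: 0.0
```

Run:
```python
from h import *
save(cv2.resize(arm.snapshot("top")[135:275,330:450],None,fx=4,fy=4,interpolation=3),"end.png")
import h; h.C=C+115*X
ang("w13.png")
st()
```

```text
line deg from front [10  9  8  7] [38. 37. 35. 34.] median 29.0
t 15.3333 r 233.3 turned from front 12.899999999999977 z 270.6 F [-0.1  0.6  0.8]
```

View pics/w13.png

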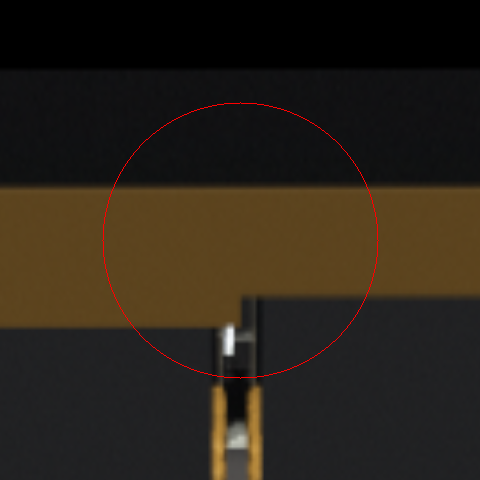

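The gripper body hides the wheel in that view. My picture budget is used up, so I check the lid and wheel numerically from the top camera.

Run:
```python
from h import *
im=arm.snapshot("top");g=im.max(2);p=proj("top",[*(C+115*X),158]);print("expected",p)
x,y=map(int,p);m=np.zeros_like(g);m[y-22:y+22,x-22:x+22]=g[y-22:y+22,x-22:x+22]<85
c=max(cv2.findContours(m,0,1)[0],key=cv2.contourArea);e=cv2.fitEllipse(cv2.convexHull(c));print(e)
w=ray("top",e[0],156)[:2]-C;print("lid travel",w@X,w@YY)
# white line direction
for t in range(-40,41,8):
    d=-X*np.cos(np.radians(t))-YY*np.sin(np.radians(t));v=[int(im[tuple(np.round(proj("top",[*(C+115*X+r*d),163.5])[::-1]).astype(int))].min()) for r in(20,24,28,32,36)]
    print(t,v)
```

```text
expected [388.48731087 163.59339242]
((387.7772216796875, 163.59909057617188), (29.38222885131836, 29.85456085205078), 115.27171325683594)
lid travel 115.70055237294598 1.6287328955272378
-40 [62, 62, 62, 87, 74]
-32 [61, 62, 76, 100, 65]
-24 [71, 69, 67, 80, 66]
-16 [101, 95, 82, 97, 89]
-8 [122, 121, 114, 132, 133]
0 [101, 112, 101, 117, 111]
8 [71, 77, 68, 83, 60]
16 [61, 62, 70, 84, 71]
24 [60, 61, 68, 90, 73]
32 [60, 61, 66, 88, 77]
40 [60, 62, 67, 94, 77]
```

The lid has travelled about 115 mm, the wheel line is within about 6° of its mark, and nothing is in contact. Handing in.

```bash
python3 -c "
from bench import arm
print(arm.close_job())"
```

```text
the job is handed in; nothing more can be done
None
```

The wheel was rolled two full turns anticlockwise (718° counted), the lid was pushed about 115 mm back to its stop, and the job is handed in with the arm clear; no pass or fail verdict came back.

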